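Make up two water-sampling kits

ROBOT

A 7-joint arm with a two-finger parallel gripper is mounted at the origin on the work surface. World frame = base frame: x ahead of the robot, y to its left, z up, the work surface at z = 0. Lengths are in m, angles in rad, forces in N, time in s.
With the tool pointing down it reaches from about 0.35 to 0.9 m from the base axis. Payload 8.1 kg.
Tool frame: the origin (TCP) lies midway between the tips of the shut fingers; the grasp point (between the pads) lies 19 mm behind it; z points along the fingers, y is the direction in which the jaws open and shut (so a half turn about z gives the same grasp; the last joint's range is limited). The gripper opens to 85 mm and grips with 20 to 120 N. Pads are 22 mm wide; open, the fingers measure 114 mm over their backs; the gripper's body (76 mm by 85 mm) begins 54 mm behind the grasp point. The pads swing forward as they close: fully open they stand 13 mm farther back than shut.
Start: joints at [1.119, 0.434, 0.025, 1.573, -0.012, 1.134, -0.075], TCP at [0.214, -0.587, 0.231] pointing down, gripper open.
Joint ranges: [-2.62, 2.62], [-0.44, 2.09], [-1.27, 1.32], [0.08, 2.57], [-1.32, 4.46], [0.12, 2], [-2.74, 2.74]. Speed limits (rad/s): [2.22, 2.22, 3.01, 3.01, 3.14, 3.14, 3.14].

INTERFACE

Orientations are given as a unit quaternion [x, y, z, w].
In Python, from rig import ctrl, vision gives the robot as it stands. The module is installed in compiled form; this text tells all that it offers.
- The arm moves only by the tool play_rows, never from a script. Its argument "rows" is a list of rows, each a list of 3 entries, a list of its own where there are three numbers: the finger opening in mm, from 0 to 85.4, then the shift along the tool's x, y, z in mm, then the turn, a rotation vector about the tool's x, y, z in degrees. In form: [[gripper, [x, y, z], [wx, wy, wz]], ...]. A call has 1 to 12 rows; each row is the pose to reach, as a shift and turn from the pose commanded when the call began, along the tool's axes at that moment; what a row does not reach only later rows make up. A row lasts 1/12 s, in which the tool goes at most 41.7 mm and 7.16 degrees, less where a joint would pass 70% of its speed; a pose out of reach is approached as far as the arm can. A call with a gripper value outside its range is refused whole. The fingers move at their own pace and stop on an object; "grip_force" is the grip in N (left out, the last holds). Time passes only in rows, so rows that repeat a pose let the fingers close. It gives the time, the measured TCP pose, the force and the opening at its end, in the units of the state.
- ctrl.sense(): the state, without advancing time (a new reading comes with each control period).
- vision.snapshot(name): name is "scene" or "top" or "wrist"; returns a dict with "image" (420x560x3 uint8, blue, green, red), "fov_y" (degrees; the focal length in pixels is half the picture's height over the tangent of half this angle, whatever the lens; pixels are square), "cx", "cy" (the principal point, pixels), "dist_coeffs" ([k1, k2, p1, p2, k3] as OpenCV has them; the pictures are not rectified), "extrinsics" (4x4, takes a point from camera to world coordinates). Camera axes: x right, y down, z forward; pixel columns grow to the right and rows downward; lengths in m; the calibration is good to about 2 mm. A picture is of the moment at which its call begins. There is no depth.
- ctrl.sign_off(): hands the job in, once; it reports no verdict.
The state is a dict: "t": time; "qpos": joint angles; "joint_vel": joint speeds; "joint_efforts": joint torques, N m; "position": TCP position; "eef_rot": TCP orientation; "contact_force": force on the tool from outside, world axes, zero at the start; "torque": the same for the moment, N m; "width": finger opening in m.
Only numpy, scipy, OpenCV 4.12 (cv2) and the standard library are available. Lean on these libraries where they do the work, as an engineer would, in place of code of your own. Each camera call takes 0.05 s, during which the arm holds its last target.

TASK

Make up the two water-sampling kits: stand the blue-capped white bottle, the amber bottle and the beaker in the blue tray, and the red-capped white bottle and the green-lidded jar in the yellow tray, each thing upright on the floor of a compartment of its own (any free one of its tray will do). Set things down, do not drop or throw them, and leave the grey bottle, the steel dish and the timer standing where they are.

Things in the scene. Friction and masses are not known exactly. Their poses are not given: they have to be found in the camera images.
- tray_blue: blue kit tray, fixed to the counter, 214 x 74 x 15 mm, a row of three open compartments each 66 x 66 mm inside, along the tray's x axis with centres at x = -70, 0 and +70 mm, y = 0; walls and dividers 4 mm thick, floor 4 mm thick (compartment floor 4 mm above the origin), wall tops 15 mm above the origin. Origin: centre of the underside, on the counter; x along the long side, z up
- tray_yellow: yellow kit tray, fixed to the counter, 214 x 74 x 15 mm, a row of three open compartments each 66 x 66 mm inside, along the tray's x axis with centres at x = -70, 0 and +70 mm, y = 0; walls and dividers 4 mm thick, floor 4 mm thick (compartment floor 4 mm above the origin), wall tops 15 mm above the origin. Origin: centre of the underside, on the counter; x along the long side, z up
- bottle_bluecap_c (a point): white bottle with a blue cap, 44 mm in diameter and 90 mm tall: straight side up to 60 mm, shoulder, then a cap 36 mm in diameter from 68 to 90 mm; about 0.12 kg, stands upright. The point is on its axis half-way up (45 mm above its underside), z up along its axis
- bottle_redcap_c (a point): white bottle with a red cap, 44 mm in diameter and 90 mm tall: straight side up to 60 mm, shoulder, then a cap 36 mm in diameter from 68 to 90 mm; about 0.12 kg, stands upright. The point is on its axis half-way up (45 mm above its underside), z up along its axis
- bottle_amber_c (a point): amber-brown bottle with an orange cap, 44 mm in diameter and 90 mm tall: straight side up to 60 mm, shoulder, then a cap 36 mm in diameter from 68 to 90 mm; about 0.12 kg, stands upright. The point is on its axis half-way up (45 mm above its underside), z up along its axis
- jar_green_c (a point): squat white jar with a wide green lid, 68 mm tall: body 44 mm in diameter up to 50 mm, lid 48 mm in diameter from 50 to 68 mm; about 0.12 kg, stands upright. The point is on its axis half-way up (34 mm above its underside), z up along its axis
- beaker_c (a point): small off-white open beaker without handle, 70 mm tall, outer diameter 44 mm at the foot and 46 mm at the rim, wall 3 mm; rigid, about 0.06 kg, stands upright. The point is on its axis half-way up (35 mm above its underside), z up along its axis
- bottle_grey_c (a point): grey bottle with a black cap, belongs to no kit, stays where it is; 44 mm in diameter and 90 mm tall: straight side up to 60 mm, shoulder, then a cap 36 mm in diameter from 68 to 90 mm; about 0.12 kg, stands upright. The point is on its axis half-way up (45 mm above its underside), z up along its axis
- dish: wide shallow steel dish, 90 mm in diameter, 35 mm tall, loose, stays where it is. Origin: centre of its underside, z up
- timer: grey timer box, 62 x 76 x 24 mm (x, y, z), with a pale display and three orange buttons on top, loose, stays where it is. Origin: centre of its underside, z up
Not all that is in view belongs to the job. What is shaped like the timer but black or brown is not meant.

How it is judged:
By the outcome, as a careful person would: the job done as asked, in the order asked, and still so for the second after the job is handed in, with the robot touching nothing.
It also fails if it takes over 120 s, if anything falls off the work surface, if the arm or the gripper's body presses on something with over 40 N, if the wrist force passes 120 N, or if a joint passes its speed limit or range.

## Working session

There is one attempt and no reset: what is moved stays moved. The work goes in short steps, Python scripts to look and compute and a tool call to move; the robot and the scene stay as the last step left them, time stands still between calls to the robot, and variables do not carry over. Pictures are saved under pics/ and viewed, and the job is handed in when it is done.

Besides the shell and the picture viewer there is one more tool, called after ">>>" by a JSON object that holds its "op" and its "data". play_rows: Moves the arm, as the interface text tells. Its arguments: {"type":"object","properties":{"rows":{"type":"array","items":{"type":"array"}},"grip_force":{"type":"number"}},"required":["rows"]}

```bash
mkdir -p pics; cat > h.py <<'E'
import numpy as np, cv2
from rig import ctrl, vision
from scipy.spatial.transform import Rotation as R
def snap(n,f):
    s=vision.snapshot(n); cv2.imwrite('pics/'+f,s['image']); return s
def K(s):
    f=210/np.tan(np.radians(s['fov_y'])/2); return np.array([[f,0,s['cx']],[0,f,s['cy']],[0,0,1.]])
def ray(s,u,v,z):
    p=cv2.undistortPoints(np.array([[[u,v]]],float),K(s),np.array(s['dist_coeffs'],float))[0,0]
    E=np.array(s['extrinsics']); d=E[:3,:3]@np.array([p[0],p[1],1]); o=E[:3,3]
    return o+d*(z-o[2])/d[2]
def proj(s,P):
    E=np.linalg.inv(np.array(s['extrinsics']))
    P=np.atleast_2d(np.array(P,float))
    return cv2.projectPoints(P,cv2.Rodrigues(E[:3,:3])[0],E[:3,3],K(s),np.array(s['dist_coeffs'],float))[0][:,0]
def goto(x,y,z,yaw=None):
    st=ctrl.sense(); 
    r=R.from_quat(st['eef_rot']).as_matrix(); return r.T@(np.array([x,y,z])-st['position'])*1000
E
python3 - <<'E'
from h import *
for n in ['scene','top','wrist']:
    s=snap(n,n+'0.png'); print(n,s['fov_y'],s['cx'],s['cy'],s['dist_coeffs'],np.round(s['extrinsics'],3).tolist())
st=ctrl.sense(); print(st); print(R.from_quat(st['eef_rot']).as_matrix().round(3))
E
```

```text
scene 52.49476966814592 275.1214381406767 211.64481564024243 [-0.01236534  0.          0.          0.          0.        ] [[-0.319, 0.808, -0.495, 1.194], [0.948, 0.264, -0.18, 0.263], [-0.015, -0.527, -0.85, 1.035], [0.0, 0.0, 0.0, 1.0]]
top 42.22130473892881 278.3550886157614 201.40504970261014 [0.01983207 0.         0.         0.         0.        ] [[-0.097, -0.972, 0.214, 0.334], [-0.995, 0.094, -0.023, 0.078], [0.002, -0.215, -0.977, 1.463], [0.0, 0.0, 0.0, 1.0]]
wrist 59.18661278143012 285.0781105118133 205.369371580219 [-0.01591025  0.          0.          0.          0.        ] [[0.342, -0.903, -0.26, 0.278], [-0.94, -0.329, -0.094, -0.563], [-0.0, 0.276, -0.961, 0.373], [0.0, 0.0, 0.0, 1.0]]
{'t': 0.15, 'qpos': array([ 1.1194162 ,  0.43506953,  0.0249954 ,  1.57385642, -0.01159845,
        1.13399544, -0.07507594]), 'joint_vel': array([ 3.74817615e-04, -1.11457750e-05, -8.90430451e-04, -2.10983638e-03,
        2.64369521e-04, -3.09934617e-04, -7.99300670e-04]), 'joint_efforts': array([ 2.68152144e-03, -6.70895004e+01,  1.02677777e+00, -3.16454279e+01,
        1.57964928e-02,  9.13408643e-03,  2.30122669e-05]), 'position': array([ 0.21341491, -0.58704453,  0.23071465]), 'eef_rot': array([ 9.84837834e-01,  1.73476482e-01, -1.60780252e-04, -5.69614626e-04]), 'contact_force': array([-0.52588048,  1.25316939, -0.37293247]), 'torque': array([ 0.0160181 , -0.01936449,  0.05766517]), 'width': 0.08531046962382774}
[[ 0.94   0.342 -0.001]
 [ 0.342 -0.94   0.001]
 [-0.    -0.001 -1.   ]]
```

View pics/scene0.png

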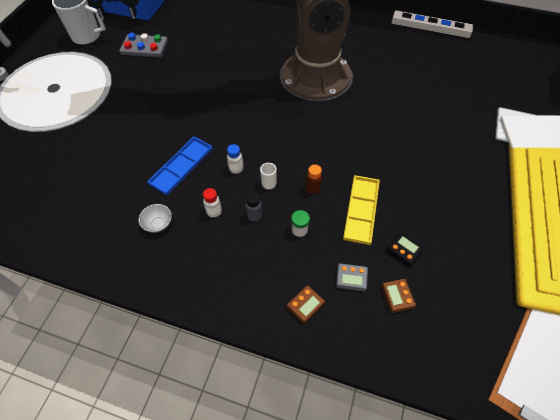

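View pics/top0.png

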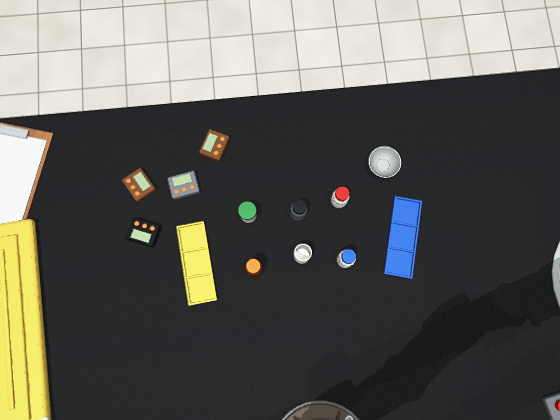

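View pics/wrist0.png

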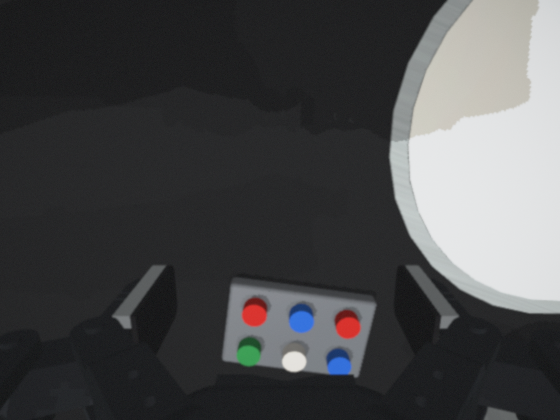

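The overview pictures show every item of the task exactly once. In the top view they are: blue cap (347,258), red cap (341,194), amber (253,267), jar (247,211), beaker (302,253), grey (299,209), dish (385,162), grey timer (184,185), blue tray (403,238), yellow tray (196,263). Next I'll enlarge these to measure them.

```bash
python3 - <<'E'
import cv2
i=cv2.imread('pics/top0.png')[140:310,170:430]
cv2.imwrite('pics/topc.png',cv2.resize(i,None,fx=3,fy=3,interpolation=cv2.INTER_CUBIC))
i=cv2.imread('pics/scene0.png')[125:255,140:395]
cv2.imwrite('pics/scenec.png',cv2.resize(i,None,fx=3,fy=3,interpolation=cv2.INTER_CUBIC))
E
```

```text
(no output)
```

View pics/topc.png

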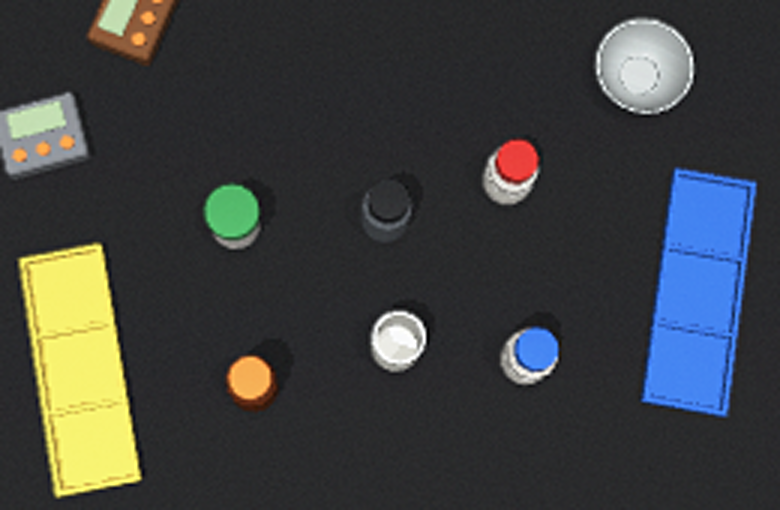

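View pics/scenec.png

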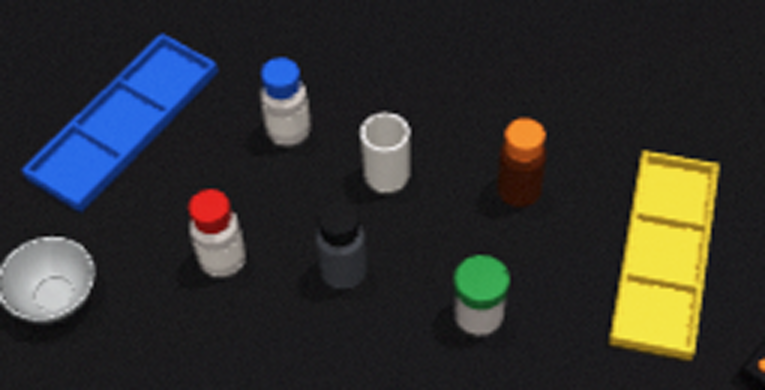

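```bash
python3 - <<'E'
from h import *
T=vision.snapshot('top');S=vision.snapshot('scene')
a=dict(red=((517,160),(210,204),.09),blue=((537,349),(281,71),.09),amber=((250,379),(524,132),.09),jar=((232,211),(482,274),.068),beaker=((398,338),(386,132),.07),grey=((389,201),(341,218),.09),dish=((645,66),(46,272),.035))
for k,(t,s,z) in a.items():
    p=ray(T,t[0]/3+169.67,t[1]/3+139.67,z);q=ray(S,s[0]/3+139.67,s[1]/3+124.67,z)
    print(k,p.round(4)[:2],q.round(4)[:2])
def tray(n,c,s,o):
    P=np.array([ray(s,u/3+o[0],v/3+o[1],.015)[:2] for u,v in c]); 
    print(n,P.round(4).tolist(),P.mean(0).round(4),[round(float(np.linalg.norm(P[i]-P[i-1])),4) for i in range(4)])
    d=(P[0]+P[1]-P[2]-P[3]); print(' yaw',np.degrees(np.arctan2(d[1],d[0])))
ot=(169.67,139.67);os=(139.67,124.67)
tray('blueT',[(676,169),(756,183),(727,415),(643,402)],T,ot)
tray('yelT',[(19,258),(101,243),(141,480),(57,496)],T,ot)
tray('blueS',[(163,35),(217,67),(80,203),(24,170)],S,os)
tray('yelS',[(643,151),(719,162),(692,350),(612,340)],S,os)
E
```

```text
red [ 0.6415 -0.1216] [ 0.6408 -0.1245]
blue [ 0.4773 -0.1183] [ 0.477  -0.1207]
amber [0.4756 0.1247] [0.4761 0.1211]
jar [0.625  0.1284] [0.6225 0.1255]
beaker [ 0.5002 -0.0038] [ 0.5011 -0.0062]
grey [ 0.6161 -0.0075] [ 0.6186 -0.0073]
dish [ 0.7298 -0.2563] [ 0.7254 -0.2612]
blueT [[0.6359, -0.2754], [0.6159, -0.3458], [0.4112, -0.2881], [0.4296, -0.2162]] [ 0.5232 -0.2814] [0.2146, 0.0731, 0.2127, 0.0743]
 yaw -15.887479912658216
yelT [[0.6117, 0.3245], [0.6182, 0.2503], [0.405, 0.2297], [0.3985, 0.3034]] [0.5083 0.2769] [0.2142, 0.0745, 0.2142, 0.074]
 yaw 5.583990939704754
blueS [[0.4124, -0.2887], [0.4355, -0.2167], [0.635, -0.2763], [0.6164, -0.347]] [ 0.5248 -0.2822] [0.2122, 0.0757, 0.2082, 0.0731]
 yaw 163.71356032852952
yelS [[0.4056, 0.2281], [0.3957, 0.302], [0.609, 0.3201], [0.6214, 0.2496]] [0.5079 0.275 ] [0.2169, 0.0746, 0.2141, 0.0716]
 yaw -174.73921277819613
```

Both cameras agree to within about 4 mm, and the tray sizes come out right (214 x 74). First I'll turn the tool to yaw 0, so its axes are x = world x, y = −world y and z = down, and move above the blue-capped bottle at (0.477,−0.1195).

>>> {"op": "play_rows", "data": {"rows": [[85, [60, -51, 10], [0, 0, 4]], [85, [90, -77, 20], [0, 0, 8]], [85, [120, -103, 30], [0, 0, 12]], [85, [150, -129, 40], [0, 0, 16]], [85, [180, -154, 50], [0, 0, 20]], [85, [210, -180, 60], [0, 0, 20]], [85, [240, -206, 70], [0, 0, 20]], [85, [270, -231, 70], [0, 0, 20]], [85, [300, -257, 70], [0, 0, 20]], [85, [330, -283, 70], [0, 0, 20]], [85, [360, -308, 70], [0, 0, 20]], [85, [390, -334, 70], [0, 0, 20]]], "grip_force": 35}}

```text
t: 1.25
position: [0.4564, -0.1564, 0.1615]
eef_rot: [1.0, -0.0, 0.0, 0.0]
contact_force: [0.5, -0.3, -0.4]
width: 0.085
```

>>> {"op": "play_rows", "data": {"rows": [[85, [0, 0, 0], [0, 0, 0]], [85, [0, 0, 0], [0, 0, 0]], [85, [0, 0, 0], [0, 0, 0]]]}}

```text
t: 1.5
position: [0.4556, -0.1585, 0.1613]
eef_rot: [1.0, 0.0, -0.0, 0.0]
contact_force: [0.2, 0.3, -0.1]
width: 0.0851
```

```bash
cat > w.py <<'E'
from h import *
import sys
st=ctrl.sense(); print(round(st['t'],2),st['position'].round(4),R.from_quat(st['eef_rot']).as_matrix().round(3).tolist(),round(st['width'],4),st['contact_force'].round(1))
if len(sys.argv)>3: print(goto(*map(float,sys.argv[1:4])).round(1))
E
python3 w.py .477 -.1195 .16
python3 -c "
from h import *
s=snap('wrist','w1.png')
for x,y in((.477,-.1195),): print(proj(s,[[x,y,.09],[x+.018,y,.09],[x-.018,y,.09],[x,y+.018,.09],[x,y-.018,.09]]))"
```

```text
1.5 [ 0.4556 -0.1585  0.1613] [[1.0, 0.0, -0.0], [0.0, -1.0, -0.0], [-0.0, 0.0, -1.0]] 0.0851 [ 0.2  0.3 -0.1]
[ 21.4 -39.    1.3]
[[218.34714747 183.25077439]
 [216.83128308 152.80669882]
 [219.80966819 212.3563466 ]
 [187.94425854 183.25801758]
 [248.78499881 183.24832068]]
```

View pics/w1.png

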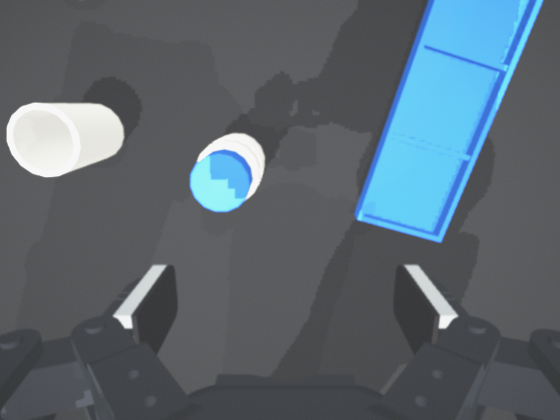

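The blue cap shows at (221,181) against a predicted (218,183), so it stands at about (0.478,−0.121). Descend and grip.

>>> {"op": "play_rows", "data": {"rows": [[85, [22, -38, 0], [0, 0, 0]], [85, [22, -38, 0], [0, 0, 0]], [85, [22, -38, 30], [0, 0, 0]], [85, [22, -38, 60], [0, 0, 0]], [85, [22, -38, 90], [0, 0, 0]], [85, [22, -38, 115], [0, 0, 0]], [85, [22, -38, 130], [0, 0, 0]], [85, [22, -38, 137], [0, 0, 0]], [85, [22, -38, 137], [0, 0, 0]], [40, [22, -38, 137], [0, 0, 0]], [40, [22, -38, 137], [0, 0, 0]], [40, [22, -38, 137], [0, 0, 0]]]}}

```text
t: 2.55
position: [0.4787, -0.1207, 0.0255]
eef_rot: [1.0, -0.0, 0.001, 0.0]
contact_force: [-0.1, -0.6, -0.4]
width: 0.0507
```

>>> {"op": "play_rows", "data": {"rows": [[40, [0, 0, 0], [0, 0, 0]], [40, [0, 0, 0], [0, 0, 0]], [40, [0, 0, 0], [0, 0, 0]], [40, [0, 0, 0], [0, 0, 0]], [40, [0, 0, 0], [0, 0, 0]]]}}

```text
t: 2.97
position: [0.4786, -0.1206, 0.0256]
eef_rot: [1.0, -0.0, 0.001, 0.0]
contact_force: [-1.2, -0.4, 7.3]
width: 0.0433
```

>>> {"op": "play_rows", "data": {"rows": [[40, [0, 0, -15], [0, 0, 0]], [40, [0, 0, -40], [0, 0, 0]], [40, [0, 0, -70], [0, 0, 0]], [40, [0, 0, -70], [0, 0, 0]], [40, [-5, 30, -70], [0, 0, 0]], [40, [-10, 60, -70], [0, 0, 0]], [40, [-15, 90, -70], [0, 0, 0]], [40, [-20, 120, -70], [0, 0, 0]], [40, [-21, 135, -70], [0, 0, 0]], [40, [-21, 142, -70], [0, 0, 0]], [40, [-21, 142, -70], [0, 0, 0]], [40, [-21, 142, -70], [0, 0, 0]]]}}

```text
t: 3.97
position: [0.4571, -0.2613, 0.0944]
eef_rot: [1.0, 0.0, 0.0, -0.0]
contact_force: [-0.3, 1.6, -1.6]
width: 0.0428
```

```bash
python3 w.py .457 -.263 .035
python3 -c "
from h import *
s=snap('wrist','w2.png');t=snap('top','t2.png')
c=t['image'][140:310,170:430];cv2.imwrite('pics/t2c.png',cv2.resize(c,None,fx=3,fy=3))
"
```

```text
3.97 [ 0.4571 -0.2613  0.0944] [[1.0, 0.0, 0.0], [0.0, -1.0, 0.001], [0.0, -0.001, -1.0]] 0.0428 [-0.3  1.6 -1.6]
[-0.1  1.8 59.4]
```

View pics/w2.png

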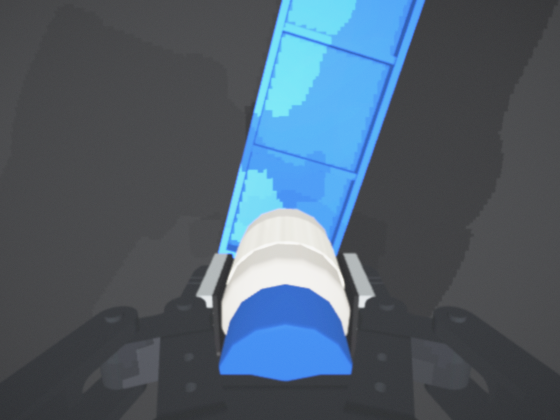

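View pics/t2c.png

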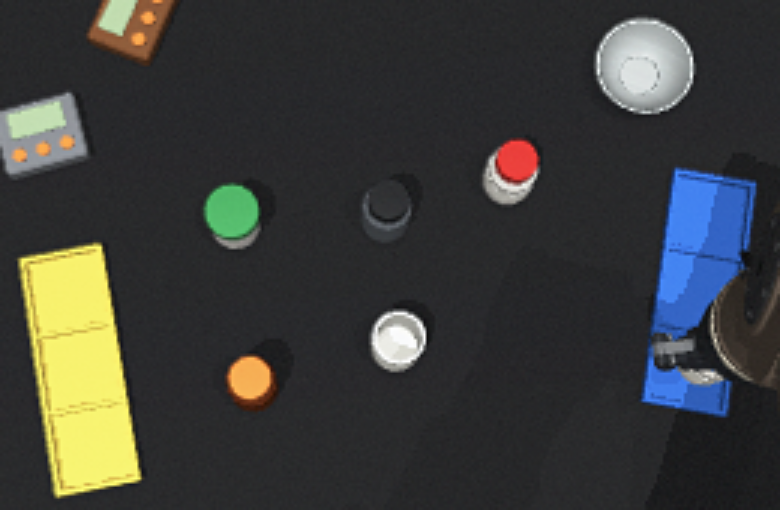

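The blue bottle is held level. The divider between near and middle compartments spans (254,144)–(357,173), so I'll use it to check the tray's position.

```bash
python3 -c "
from h import *
s=vision.snapshot('wrist')
for p in((254,144),(357,173),(280,33),(393,66),(219,251)): print(ray(s,*p,.015).round(4))
d=np.radians(-16.1);A=np.array([np.cos(d),np.sin(d)]);B=np.array([-A[1],A[0]]);c=np.array([.524,-.282])
for a,b in((-35,35),(-35,-35),(35,35),(35,-35),(-107,37)): print((c+A*a/1e3+B*b/1e3).round(4))
"
```

```text
[ 0.5008 -0.2422  0.015 ]
[ 0.4834 -0.3046  0.015 ]
[ 0.5618 -0.2578  0.015 ]
[ 0.5448 -0.3216  0.015 ]
[ 0.432  -0.2181  0.015 ]
[ 0.5001 -0.2387]
[ 0.4807 -0.3059]
[ 0.5673 -0.2581]
[ 0.5479 -0.3253]
[ 0.4315 -0.2168]
```

The tray matches to a few mm. Lower the bottle.

>>> {"op": "play_rows", "data": {"rows": [[40, [0, 1, 20], [0, 0, 0]], [40, [0, 1, 40], [0, 0, 0]], [40, [0, 1, 52], [0, 0, 0]], [40, [0, 1, 58], [0, 0, 0]], [40, [0, 1, 61], [0, 0, 0]], [40, [0, 1, 63], [0, 0, 0]], [40, [0, 1, 64], [0, 0, 0]], [40, [0, 1, 65], [0, 0, 0]], [40, [0, 1, 65], [0, 0, 0]]]}}

```text
t: 4.87
position: [0.4572, -0.2634, 0.0298]
eef_rot: [1.0, -0.0, 0.0, 0.0]
contact_force: [0.1, -0.7, -0.4]
width: 0.043
```

>>> {"op": "play_rows", "data": {"rows": [[40, [0, 0, 1], [0, 0, 0]], [40, [0, 0, 1], [0, 0, 0]], [40, [0, 0, 2], [0, 0, 0]], [40, [0, 0, 2], [0, 0, 0]]]}}

```text
t: 5.2
position: [0.4572, -0.2634, 0.0295]
eef_rot: [1.0, -0.0, 0.001, 0.0]
contact_force: [-6.8, 3.9, 25.2]
width: 0.043
```

The bottle is on the floor. Relieve the pressure, open gently, retreat.

>>> {"op": "play_rows", "data": {"rows": [[42, [0, 0, -1.5], [0, 0, 0]], [46, [0, 0, -1.5], [0, 0, 0]], [50, [0, 0, -1.5], [0, 0, 0]], [60, [0, 0, -1.5], [0, 0, 0]], [66, [0, 0, -2], [0, 0, 0]], [70, [0, 0, -2], [0, 0, 0]], [70, [0, 0, -15], [0, 0, 0]], [70, [0, 0, -45], [0, 0, 0]], [70, [0, 0, -80], [0, 0, 0]], [85, [0, 0, -120], [0, 0, 0]], [85, [0, 0, -120], [0, 0, 0]]]}}

```text
t: 6.12
position: [0.4604, -0.2649, 0.1541]
eef_rot: [1.0, -0.0, 0.005, 0.002]
contact_force: [1.4, -0.0, 0.3]
width: 0.0854
```

>>> {"op": "play_rows", "data": {"rows": [[85, [5, -30, 0], [0, 0, 0]], [85, [7, -65, 0], [0, 0, 0]], [85, [9, -100, 0], [0, 0, 0]], [85, [10, -135, 0], [0, 0, 0]], [85, [10, -170, 0], [0, 0, 0]], [85, [10, -205, 0], [0, 0, 0]], [85, [10, -225, 0], [0, 0, 0]], [85, [10, -225, 0], [0, 0, 0]], [85, [10, -225, 0], [0, 0, 0]]]}}

```text
t: 6.87
position: [0.4669, -0.0372, 0.1473]
eef_rot: [1.0, 0.001, 0.0, -0.0]
contact_force: [0.4, -0.3, 0.2]
width: 0.0847
```

```bash
python3 w.py .5005 -.005 .025
python3 -c "
from h import *
s=snap('wrist','w3.png');t=snap('top','t3.png')
c=t['image'][140:310,170:430];cv2.imwrite('pics/t3c.png',cv2.resize(c,None,fx=3,fy=3))
print(proj(s,[[.5005,-.005,.07]]))
"
```

```text
6.87 [ 0.4669 -0.0372  0.1473] [[1.0, 0.003, 0.0], [0.003, -1.0, 0.0], [0.0, -0.0, -1.0]] 0.0847 [ 0.4 -0.3  0.2]
[ 33.7 -32.1 122.3]
[[230.69478647 160.9621725 ]]
```

View pics/w3.png

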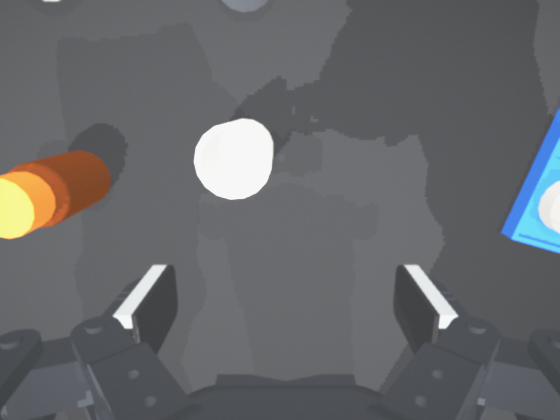

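View pics/t3c.png

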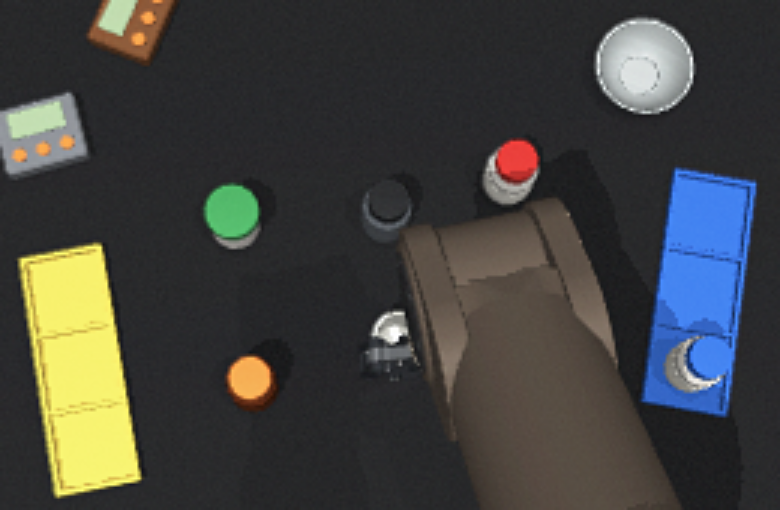

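The blue-capped bottle stands in the near compartment. The beaker rim centre is at about (233,160), 2 px from the prediction. Pick up the beaker.

>>> {"op": "play_rows", "data": {"rows": [[85, [34, -31, 0], [0, 0, 0]], [85, [34, -31, 0], [0, 0, 0]], [85, [34, -31, 25], [0, 0, 0]], [85, [34, -31, 60], [0, 0, 0]], [85, [34, -31, 90], [0, 0, 0]], [85, [34, -31, 110], [0, 0, 0]], [85, [34, -31, 120], [0, 0, 0]], [85, [34, -31, 124], [0, 0, 0]], [85, [34, -31, 124], [0, 0, 0]], [40, [34, -31, 124], [0, 0, 0]], [40, [34, -31, 124], [0, 0, 0]], [40, [34, -31, 124], [0, 0, 0]]], "grip_force": 30}}

```text
t: 7.97
position: [0.5018, -0.0074, 0.0245]
eef_rot: [1.0, -0.0, 0.001, -0.0]
contact_force: [-0.9, 0.4, -0.5]
width: 0.051
```

>>> {"op": "play_rows", "data": {"rows": [[40, [0, 0, 0], [0, 0, 0]], [40, [0, 0, 0], [0, 0, 0]], [40, [0, 0, 0], [0, 0, 0]], [40, [0, 0, 0], [0, 0, 0]], [40, [0, 0, 0], [0, 0, 0]]]}}

```text
t: 8.38
position: [0.5018, -0.0073, 0.0246]
eef_rot: [1.0, -0.0, 0.001, 0.0]
contact_force: [-0.3, 1.1, 7.1]
width: 0.0453
```

>>> {"op": "play_rows", "data": {"rows": [[40, [0, 0, -15], [0, 0, 0]], [40, [0, 0, -40], [0, 0, 0]], [40, [0, 0, -75], [0, 0, 0]], [40, [2, 25, -100], [0, 0, 0]], [40, [5, 60, -100], [0, 0, 0]], [40, [8, 95, -100], [0, 0, 0]], [40, [11, 130, -100], [0, 0, 0]], [40, [14, 165, -100], [0, 0, 0]], [40, [17, 200, -100], [0, 0, 0]], [40, [20, 235, -100], [0, 0, 0]], [40, [22, 262, -100], [0, 0, 0]], [40, [22, 275, -100], [0, 0, 0]]]}}

```text
t: 9.38
position: [0.5222, -0.2873, 0.1239]
eef_rot: [1.0, -0.002, 0.0, 0.001]
contact_force: [-0.6, -0.1, -0.6]
width: 0.0456
```

>>> {"op": "play_rows", "data": {"rows": [[40, [0, 0, 0], [0, 0, 0]], [40, [0, 0, 0], [0, 0, 0]]]}}

```text
t: 9.55
position: [0.5226, -0.2822, 0.1234]
eef_rot: [1.0, -0.001, -0.0, -0.0]
contact_force: [-0.3, 1.2, -0.3]
width: 0.0458
```

```bash
python3 w.py .524 -.282 .0286
python3 -c "
from h import *
s=snap('wrist','w4.png')"
```

```text
9.55 [ 0.5226 -0.2822  0.1234] [[1.0, -0.001, -0.0], [-0.001, -1.0, 0.0], [-0.0, -0.0, -1.0]] 0.0458 [-0.3  1.2 -0.3]
[ 1.4 -0.1 94.8]
```

View pics/w4.png

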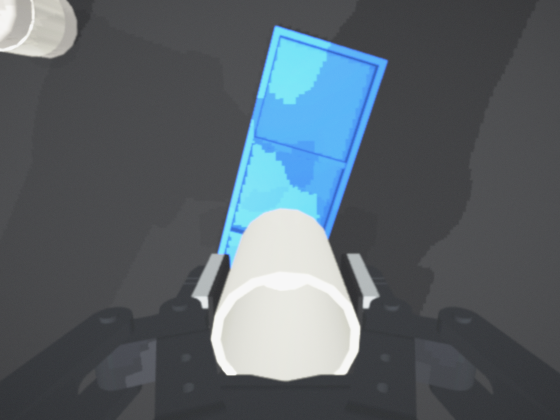

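>>> {"op": "play_rows", "data": {"rows": [[40, [1, 0, 25], [0, 0, 0]], [40, [1, 0, 55], [0, 0, 0]], [40, [1, 0, 75], [0, 0, 0]], [40, [1, 0, 84], [0, 0, 0]], [40, [1, 0, 88], [0, 0, 0]], [40, [1, 0, 91], [0, 0, 0]], [40, [1, 0, 93], [0, 0, 0]], [40, [1, 0, 94], [0, 0, 0]], [40, [1, 0, 94], [0, 0, 0]]]}}

```text
t: 10.35
position: [0.5243, -0.2824, 0.0302]
eef_rot: [1.0, -0.0, 0.001, 0.0]
contact_force: [-0.6, 1.0, -1.2]
width: 0.0453
```

>>> {"op": "play_rows", "data": {"rows": [[40, [0, 0, 1], [0, 0, 0]], [40, [0, 0, 1], [0, 0, 0]], [40, [0, 0, 2], [0, 0, 0]], [40, [0, 0, 2], [0, 0, 0]]]}}

```text
t: 10.68
position: [0.5242, -0.2825, 0.0286]
eef_rot: [1.0, -0.0, 0.001, 0.0]
contact_force: [-2.9, 1.3, 10.6]
width: 0.0458
```

>>> {"op": "play_rows", "data": {"rows": [[43, [0, 0, -1], [0, 0, 0]], [47, [0, 0, -1], [0, 0, 0]], [52, [0, 0, -1], [0, 0, 0]], [60, [0, 0, -1], [0, 0, 0]], [66, [0, 0, -2], [0, 0, 0]], [70, [0, 0, -2], [0, 0, 0]], [70, [0, 0, -15], [0, 0, 0]], [70, [0, 0, -45], [0, 0, 0]], [70, [0, 0, -80], [0, 0, 0]], [85, [0, 0, -120], [0, 0, 0]], [85, [0, 0, -120], [0, 0, 0]]]}}

```text
t: 11.6
position: [0.5276, -0.2839, 0.1549]
eef_rot: [1.0, -0.0, 0.005, 0.002]
contact_force: [2.0, 0.2, 0.6]
width: 0.0847
```

>>> {"op": "play_rows", "data": {"rows": [[85, [-5, -30, 0], [0, 0, 0]], [85, [-15, -65, 0], [0, 0, 0]], [85, [-25, -100, 0], [0, 0, 0]], [85, [-35, -135, 0], [0, 0, 0]], [85, [-45, -170, 0], [0, 0, 0]], [85, [-55, -205, 0], [0, 0, 0]], [85, [-62, -240, 0], [0, 0, 0]], [85, [-70, -275, 0], [0, 0, 0]], [85, [-75, -310, 0], [0, 0, 0]], [85, [-80, -345, 0], [0, 0, 0]], [85, [-80, -370, 0], [0, 0, 0]], [85, [-80, -370, 0], [0, 0, 0]]]}}

```text
t: 12.6
position: [0.4437, 0.0936, 0.1478]
eef_rot: [1.0, 0.003, 0.001, -0.001]
contact_force: [0.2, 0.4, 0.9]
width: 0.085
```

>>> {"op": "play_rows", "data": {"rows": [[85, [0, 0, 0], [0, 0, 0]], [85, [0, 0, 0], [0, 0, 0]]]}}

```text
t: 12.77
position: [0.4439, 0.0871, 0.1472]
eef_rot: [1.0, -0.0, -0.0, 0.0]
contact_force: [-0.3, 0.4, 0.8]
width: 0.0851
```

```bash
python3 w.py .476 .123 .025
python3 -c "
from h import *
s=snap('wrist','w5.png');t=snap('top','t5.png')
c=t['image'][140:310,170:430];cv2.imwrite('pics/t5c.png',cv2.resize(c,None,fx=3,fy=3))
print(proj(s,[[.476,.123,.09]]))
"
```

```text
12.77 [0.4439 0.0871 0.1472] [[1.0, -0.0, -0.0], [-0.0, -1.0, -0.001], [-0.0, 0.001, -1.0]] 0.0851 [-0.3  0.4  0.8]
[ 32.1 -36.  122.2]
[[218.47152757 169.83828971]]
```

View pics/w5.png

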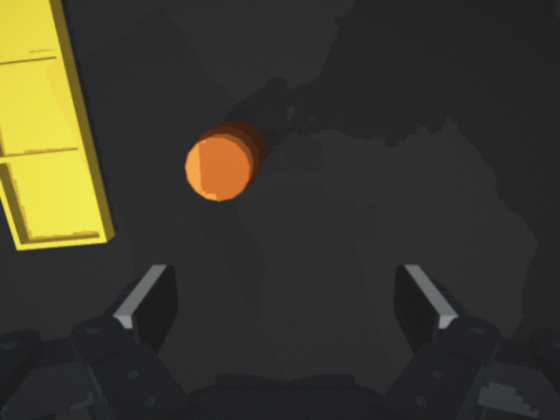

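View pics/t5c.png

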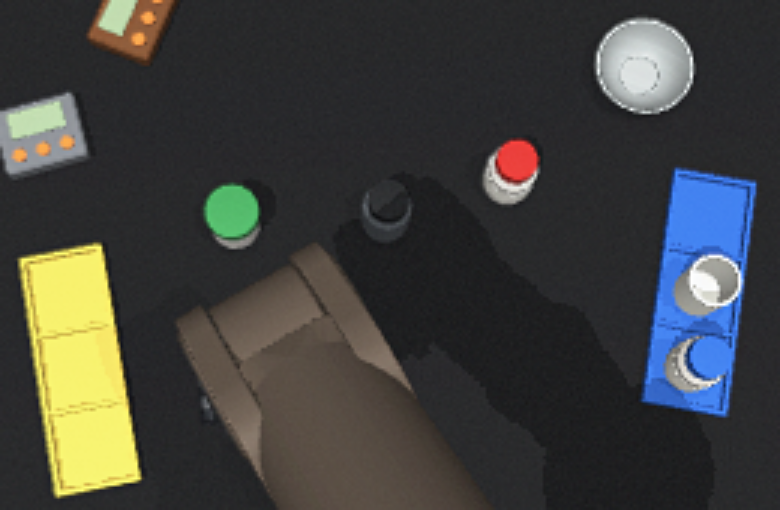

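The beaker is in the middle compartment. The amber cap at (219,167) agrees with the prediction.

>>> {"op": "play_rows", "data": {"rows": [[85, [33, -36, 0], [0, 0, 0]], [85, [33, -36, 0], [0, 0, 0]], [85, [33, -36, 25], [0, 0, 0]], [85, [33, -36, 60], [0, 0, 0]], [85, [33, -36, 90], [0, 0, 0]], [85, [33, -36, 110], [0, 0, 0]], [85, [33, -36, 119], [0, 0, 0]], [85, [33, -36, 123], [0, 0, 0]], [85, [33, -36, 123], [0, 0, 0]], [40, [33, -36, 123], [0, 0, 0]], [40, [33, -36, 123], [0, 0, 0]], [40, [33, -36, 123], [0, 0, 0]]], "grip_force": 35}}

```text
t: 13.87
position: [0.4778, 0.1239, 0.0255]
eef_rot: [1.0, -0.0, 0.001, -0.0]
contact_force: [-0.3, -0.4, -0.4]
width: 0.0515
```

>>> {"op": "play_rows", "data": {"rows": [[40, [0, 0, 0], [0, 0, 0]], [40, [0, 0, 0], [0, 0, 0]], [40, [0, 0, 0], [0, 0, 0]], [40, [0, 0, 0], [0, 0, 0]], [40, [0, 0, 0], [0, 0, 0]]]}}

```text
t: 14.28
position: [0.4777, 0.1239, 0.0256]
eef_rot: [1.0, -0.0, 0.001, -0.0]
contact_force: [-1.5, -0.8, 8.9]
width: 0.0431
```

>>> {"op": "play_rows", "data": {"rows": [[40, [0, 0, -15], [0, 0, 0]], [40, [0, 0, -40], [0, 0, 0]], [40, [0, 0, -75], [0, 0, 0]], [40, [0, 0, -110], [0, 0, 0]], [40, [0, 10, -130], [0, 0, 0]], [40, [8, 45, -130], [0, 0, 0]], [40, [16, 80, -130], [0, 0, 0]], [40, [24, 115, -130], [0, 0, 0]], [40, [32, 150, -130], [0, 0, 0]], [40, [42, 185, -130], [0, 0, 0]], [40, [52, 220, -130], [0, 0, 0]], [40, [62, 250, -130], [0, 0, 0]]]}}

```text
t: 15.28
position: [0.5388, -0.1292, 0.155]
eef_rot: [1.0, -0.001, 0.0, 0.0]
contact_force: [0.6, 0.3, -0.6]
width: 0.0429
```

>>> {"op": "play_rows", "data": {"rows": [[40, [10, 30, 0], [0, 0, 0]], [40, [20, 62, 0], [0, 0, 0]], [40, [30, 95, 0], [0, 0, 0]], [40, [40, 128, 0], [0, 0, 0]], [40, [48, 155, 0], [0, 0, 0]], [40, [51, 170, 0], [0, 0, 0]], [40, [51, 175, 0], [0, 0, 0]], [40, [51, 175, 0], [0, 0, 0]], [40, [51, 175, 0], [0, 0, 0]]]}}

```text
t: 16.03
position: [0.5896, -0.3, 0.1544]
eef_rot: [1.0, 0.0, -0.0, -0.0]
contact_force: [0.8, 0.6, -1.3]
width: 0.0428
```

```bash
python3 w.py .591 -.301 .0296
python3 -c "
from h import *
s=snap('wrist','w6.png')"
```

```text
16.03 [ 0.5896 -0.3     0.1544] [[1.0, 0.0, -0.0], [0.0, -1.0, 0.001], [-0.0, -0.001, -1.0]] 0.0428 [ 0.8  0.6 -1.3]
[  1.4   1.1 124.8]
```

View pics/w6.png

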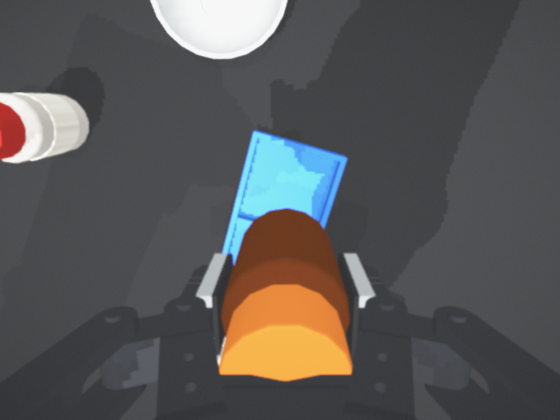

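```bash
python3 -c "
from h import *
s=vision.snapshot('wrist')
for p in((255,131),(347,157)): print(ray(s,*p,.015).round(4))
d=np.radians(-16.1);A=np.array([np.cos(d),np.sin(d)]);B=np.array([-A[1],A[0]]);c=np.array([.524,-.282])
for a,b in((107,37),(107,-37)): print((c+A*a/1e3+B*b/1e3).round(4))
"
```

```text
[ 0.6361 -0.2771  0.015 ]
[ 0.6166 -0.3471  0.015 ]
[ 0.6371 -0.2761]
[ 0.6165 -0.3472]
```

>>> {"op": "play_rows", "data": {"rows": [[40, [0, 1, 30], [0, 0, 0]], [40, [0, 1, 60], [0, 0, 0]], [40, [0, 1, 90], [0, 0, 0]], [40, [0, 1, 105], [0, 0, 0]], [40, [0, 1, 113], [0, 0, 0]], [40, [0, 1, 118], [0, 0, 0]], [40, [0, 1, 121], [0, 0, 0]], [40, [0, 1, 123], [0, 0, 0]], [40, [0, 1, 124], [0, 0, 0]], [40, [0, 1, 125], [0, 0, 0]], [40, [0, 1, 126], [0, 0, 0]], [40, [0, 1, 126], [0, 0, 0]]]}}

```text
t: 17.13
position: [0.5904, -0.3026, 0.0297]
eef_rot: [1.0, -0.0, 0.001, 0.0]
contact_force: [-1.3, 0.7, 5.4]
width: 0.043
```

>>> {"op": "play_rows", "data": {"rows": [[42, [0, 0, 0], [0, 0, 0]], [46, [0, 0, 0], [0, 0, 0]], [50, [0, 0, 0], [0, 0, 0]], [60, [0, 0, 0], [0, 0, 0]], [66, [0, 0, -1], [0, 0, 0]], [70, [0, 0, -2], [0, 0, 0]], [70, [0, 0, -15], [0, 0, 0]], [70, [0, 0, -45], [0, 0, 0]], [70, [0, 0, -80], [0, 0, 0]], [85, [0, 0, -120], [0, 0, 0]], [85, [0, 0, -120], [0, 0, 0]]]}}

```text
t: 18.05
position: [0.594, -0.304, 0.1579]
eef_rot: [1.0, -0.0, 0.006, 0.002]
contact_force: [2.2, -0.9, 1.1]
width: 0.0848
```

>>> {"op": "play_rows", "data": {"rows": [[85, [3, -30, 0], [0, 0, 0]], [85, [6, -65, 0], [0, 0, 0]], [85, [12, -100, 0], [0, 0, 0]], [85, [18, -130, 0], [0, 0, 0]], [85, [18, -150, 0], [0, 0, 0]], [85, [18, -150, 0], [0, 0, 0]], [85, [18, -150, 0], [0, 0, 0]], [85, [18, -150, 0], [0, 0, 0]]]}}

```text
t: 18.72
position: [0.6079, -0.1533, 0.149]
eef_rot: [1.0, -0.0, 0.0, 0.001]
contact_force: [-0.8, -0.1, 0.7]
width: 0.0847
```

```bash
python3 w.py .641 -.123 .025
python3 -c "
from h import *
s=snap('wrist','w7.png');t=snap('top','t7.png')
c=t['image'][140:310,170:430];cv2.imwrite('pics/t7c.png',cv2.resize(c,None,fx=3,fy=3))
print(proj(s,[[.641,-.123,.09]]))
"
```

```text
18.72 [ 0.6079 -0.1533  0.149 ] [[1.0, -0.001, 0.001], [-0.001, -1.0, -0.001], [0.001, 0.001, -1.0]] 0.0847 [-0.8 -0.1  0.7]
[ 33.  -30.5 124. ]
[[229.05011495 167.42264107]]
```

View pics/w7.png

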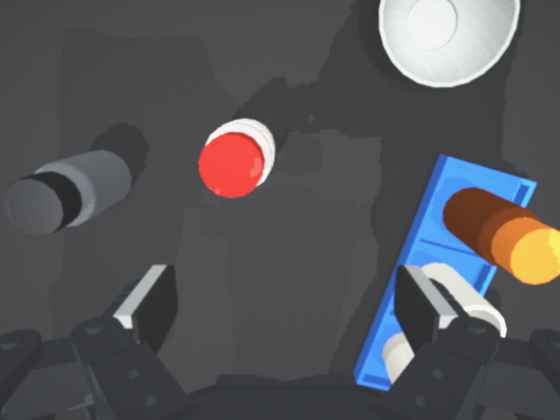

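View pics/t7c.png

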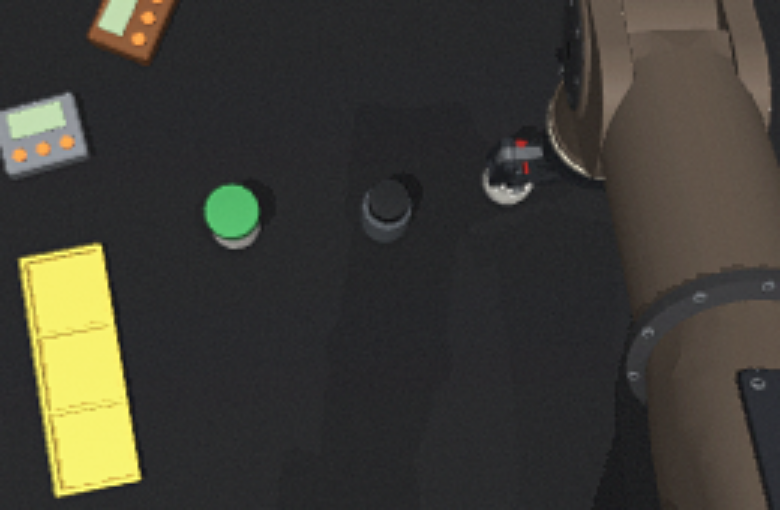

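The amber bottle is in the far compartment. The red cap is at (232,164) against a predicted (229,167); grey stands at (30,205) and won't be touched. Grip the red one.

>>> {"op": "play_rows", "data": {"rows": [[85, [34, -29, 0], [0, 0, 0]], [85, [34, -29, 0], [0, 0, 0]], [85, [34, -29, 25], [0, 0, 0]], [85, [34, -29, 60], [0, 0, 0]], [85, [34, -29, 90], [0, 0, 0]], [85, [34, -29, 110], [0, 0, 0]], [85, [34, -29, 120], [0, 0, 0]], [85, [34, -29, 124], [0, 0, 0]], [85, [34, -29, 124], [0, 0, 0]], [40, [34, -29, 124], [0, 0, 0]], [40, [34, -29, 124], [0, 0, 0]], [40, [34, -29, 124], [0, 0, 0]]]}}

```text
t: 19.82
position: [0.6428, -0.1235, 0.0259]
eef_rot: [1.0, -0.0, 0.001, 0.0]
contact_force: [-0.1, 0.8, 0.1]
width: 0.0512
```

>>> {"op": "play_rows", "data": {"rows": [[40, [0, 0, 0], [0, 0, 0]], [40, [0, 0, 0], [0, 0, 0]], [40, [0, 0, 0], [0, 0, 0]], [40, [0, 0, 0], [0, 0, 0]], [40, [0, 0, 0], [0, 0, 0]]]}}

```text
t: 20.23
position: [0.6427, -0.1235, 0.0259]
eef_rot: [1.0, -0.0, 0.001, 0.0]
contact_force: [-0.9, -0.3, 5.7]
width: 0.043
```

>>> {"op": "play_rows", "data": {"rows": [[40, [0, 0, -15], [0, 0, 0]], [40, [0, 0, -40], [0, 0, 0]], [40, [0, 0, -75], [0, 0, 0]], [40, [0, 0, -110], [0, 0, 0]], [40, [-5, 0, -130], [0, 0, 0]], [40, [-35, -5, -130], [0, 0, 0]], [40, [-65, -20, -130], [0, 0, 0]], [40, [-90, -40, -130], [0, 0, 0]], [40, [-110, -65, -130], [0, 0, 0]], [40, [-130, -95, -130], [0, 0, 0]], [40, [-145, -125, -130], [0, 0, 0]], [40, [-155, -160, -130], [0, 0, 0]]]}}

```text
t: 21.23
position: [0.4851, 0.0366, 0.155]
eef_rot: [1.0, -0.001, 0.0, 0.0]
contact_force: [1.4, 0.5, -0.2]
width: 0.043
```

>>> {"op": "play_rows", "data": {"rows": [[40, [-8, -35, 0], [0, 0, 0]], [40, [-16, -70, 0], [0, 0, 0]], [40, [-24, -105, 0], [0, 0, 0]], [40, [-32, -140, 0], [0, 0, 0]], [40, [-40, -175, 0], [0, 0, 0]], [40, [-47, -205, 0], [0, 0, 0]], [40, [-50, -225, 0], [0, 0, 0]], [40, [-50, -232, 0], [0, 0, 0]], [40, [-50, -232, 0], [0, 0, 0]], [40, [-50, -232, 0], [0, 0, 0]]]}}

```text
t: 22.07
position: [0.4373, 0.2679, 0.1545]
eef_rot: [1.0, -0.0, 0.0, 0.0]
contact_force: [-0.3, -0.3, -0.4]
width: 0.0433
```

```bash
python3 w.py .438 .269 .03
python3 -c "
from h import *
s=snap('wrist','w8.png')"
```

```text
22.07 [0.4373 0.2679 0.1545] [[1.0, -0.0, 0.0], [-0.0, -1.0, -0.001], [0.0, 0.001, -1.0]] 0.0433 [-0.3 -0.3 -0.4]
[  0.7  -1.2 124.5]
```

View pics/w8.png

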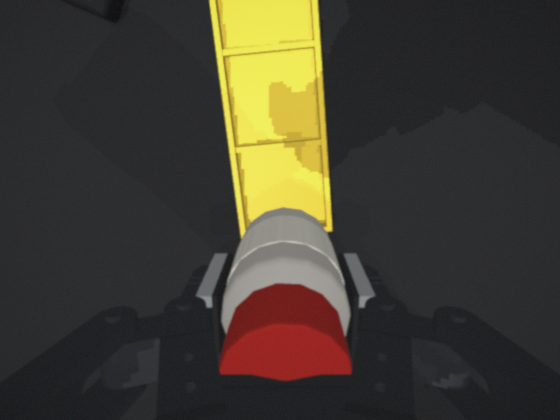

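```bash
python3 -c "
from h import *
s=vision.snapshot('wrist')
for p in((237,145),(321,139),(224,53),(316,45),(332,230)): print(ray(s,*p,.015).round(4))
d=np.radians(5.4);A=np.array([np.cos(d),np.sin(d)]);B=np.array([-A[1],A[0]]);c=np.array([.508,.276])
for a,b in((-35,33),(-35,-33),(35,33),(35,-33),(-107,-37)): print((c+A*a/1e3+B*b/1e3).round(4))
"
```

```text
[0.4734 0.3028 0.015 ]
[0.4778 0.2392 0.015 ]
[0.5385 0.3096 0.015 ]
[0.5437 0.2443 0.015 ]
[0.405  0.2285 0.015 ]
[0.47   0.3056]
[0.4763 0.2399]
[0.5397 0.3121]
[0.546  0.2464]
[0.405  0.2291]
```

>>> {"op": "play_rows", "data": {"rows": [[40, [1, 0, 30], [0, 0, 0]], [40, [1, 0, 60], [0, 0, 0]], [40, [1, 0, 90], [0, 0, 0]], [40, [1, 0, 105], [0, 0, 0]], [40, [1, 0, 113], [0, 0, 0]], [40, [1, 0, 118], [0, 0, 0]], [40, [1, 0, 121], [0, 0, 0]], [40, [1, 0, 123], [0, 0, 0]], [40, [1, 0, 124], [0, 0, 0]], [40, [1, 0, 125], [0, 0, 0]], [40, [1, 0, 126], [0, 0, 0]], [40, [1, 0, 126], [0, 0, 0]]]}}

```text
t: 23.17
position: [0.4385, 0.269, 0.0298]
eef_rot: [1.0, -0.0, 0.001, -0.0]
contact_force: [-2.3, -2.0, 12.0]
width: 0.0431
```

>>> {"op": "play_rows", "data": {"rows": [[42, [0, 0, -0.5], [0, 0, 0]], [46, [0, 0, -0.5], [0, 0, 0]], [50, [0, 0, -0.5], [0, 0, 0]], [60, [0, 0, -0.5], [0, 0, 0]], [66, [0, 0, -1], [0, 0, 0]], [70, [0, 0, -2], [0, 0, 0]], [70, [0, 0, -15], [0, 0, 0]], [70, [0, 0, -45], [0, 0, 0]], [70, [0, 0, -80], [0, 0, 0]], [85, [0, 0, -120], [0, 0, 0]], [85, [0, 0, -120], [0, 0, 0]]]}}

```text
t: 24.08
position: [0.4408, 0.2713, 0.1551]
eef_rot: [1.0, -0.0, 0.004, -0.003]
contact_force: [1.3, 1.0, 0.8]
width: 0.0852
```

>>> {"op": "play_rows", "data": {"rows": [[85, [20, 22, 0], [0, 0, 0]], [85, [42, 47, 0], [0, 0, 0]], [85, [65, 74, 0], [0, 0, 0]], [85, [88, 100, 0], [0, 0, 0]], [85, [112, 127, 0], [0, 0, 0]], [85, [135, 153, 0], [0, 0, 0]], [85, [152, 172, 0], [0, 0, 0]], [85, [152, 172, 0], [0, 0, 0]], [85, [152, 172, 0], [0, 0, 0]], [85, [152, 172, 0], [0, 0, 0]]]}}

```text
t: 24.92
position: [0.5894, 0.0973, 0.1481]
eef_rot: [1.0, 0.0, -0.0, -0.0]
contact_force: [-0.9, -0.4, 0.4]
width: 0.0851
```

```bash
python3 w.py .624 .127 .036
python3 -c "
from h import *
s=snap('wrist','w9.png');t=snap('top','t9.png')
c=t['image'][140:310,170:430];cv2.imwrite('pics/t9c.png',cv2.resize(c,None,fx=3,fy=3))
print(proj(s,[[.624,.127,.068]]))
"
```

```text
24.92 [0.5894 0.0973 0.1481] [[1.0, 0.0, -0.001], [0.0, -1.0, 0.0], [-0.001, -0.0, -1.0]] 0.0851 [-0.9 -0.4  0.4]
[ 34.7 -29.6 112.1]
[[235.26187363 158.57807186]]
```

View pics/w9.png

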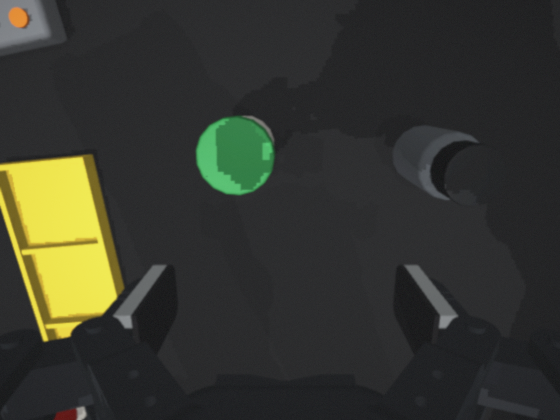

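View pics/t9c.png

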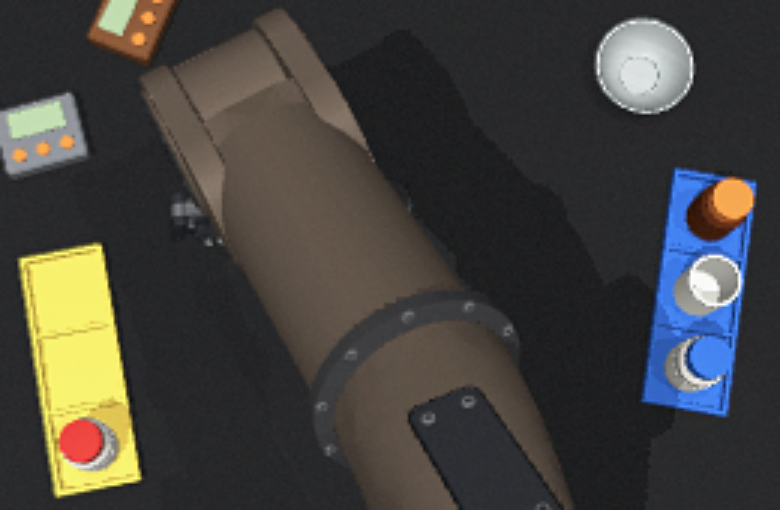

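The red bottle is in the yellow near compartment. The jar's lid is at (235,156) against a predicted (235,159). Grip the lid.

>>> {"op": "play_rows", "data": {"rows": [[85, [36, -30, 0], [0, 0, 0]], [85, [36, -30, 0], [0, 0, 0]], [85, [36, -30, 25], [0, 0, 0]], [85, [36, -30, 60], [0, 0, 0]], [85, [36, -30, 90], [0, 0, 0]], [85, [36, -30, 105], [0, 0, 0]], [85, [36, -30, 111], [0, 0, 0]], [85, [36, -30, 113], [0, 0, 0]], [85, [36, -30, 113], [0, 0, 0]], [44, [36, -30, 113], [0, 0, 0]], [44, [36, -30, 113], [0, 0, 0]], [44, [36, -30, 113], [0, 0, 0]]]}}

```text
t: 26.02
position: [0.6267, 0.1269, 0.0367]
eef_rot: [1.0, -0.0, 0.001, -0.0]
contact_force: [0.1, 0.1, -0.4]
width: 0.0508
```

>>> {"op": "play_rows", "data": {"rows": [[44, [0, 0, 0], [0, 0, 0]], [44, [0, 0, 0], [0, 0, 0]], [44, [0, 0, 0], [0, 0, 0]], [44, [0, 0, 0], [0, 0, 0]], [44, [0, 0, 0], [0, 0, 0]]]}}

```text
t: 26.43
position: [0.6268, 0.1269, 0.0367]
eef_rot: [1.0, -0.0, 0.001, -0.0]
contact_force: [-1.0, 0.2, 6.0]
width: 0.0469
```

>>> {"op": "play_rows", "data": {"rows": [[44, [0, 0, -15], [0, 0, 0]], [44, [0, 0, -40], [0, 0, 0]], [44, [0, 0, -75], [0, 0, 0]], [44, [0, 0, -100], [0, 0, 0]], [44, [-8, -25, -110], [0, 0, 0]], [44, [-18, -55, -110], [0, 0, 0]], [44, [-28, -88, -110], [0, 0, 0]], [44, [-38, -120, -110], [0, 0, 0]], [44, [-46, -145, -110], [0, 0, 0]], [44, [-49, -154, -110], [0, 0, 0]], [44, [-49, -154, -110], [0, 0, 0]], [44, [-49, -154, -110], [0, 0, 0]]]}}

```text
t: 27.43
position: [0.5771, 0.2803, 0.1455]
eef_rot: [1.0, 0.0, 0.0, 0.0]
contact_force: [0.9, -0.4, -0.4]
width: 0.0468
```

```bash
python3 w.py .578 .281 .0407
python3 -c "
from h import *
s=snap('wrist','w10.png')"
```

```text
27.43 [0.5771 0.2803 0.1455] [[1.0, 0.0, 0.0], [0.0, -1.0, -0.001], [0.0, 0.001, -1.0]] 0.0468 [ 0.9 -0.4 -0.4]
[  0.9  -0.7 104.8]
```

View pics/w10.png

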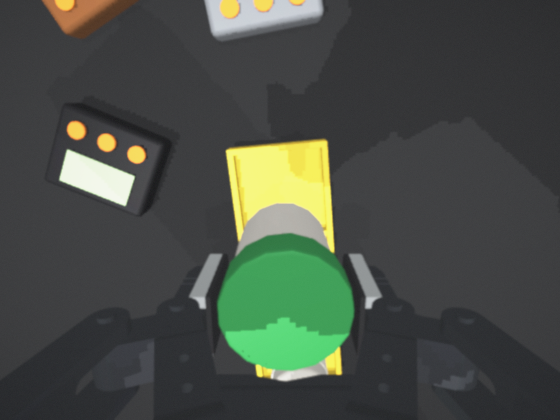

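>>> {"op": "play_rows", "data": {"rows": [[44, [1, 0, 30], [0, 0, 0]], [44, [1, 0, 60], [0, 0, 0]], [44, [1, 0, 80], [0, 0, 0]], [44, [1, 0, 91], [0, 0, 0]], [44, [1, 0, 96], [0, 0, 0]], [44, [1, 0, 99], [0, 0, 0]], [44, [1, 0, 101], [0, 0, 0]], [44, [1, 0, 103], [0, 0, 0]], [44, [1, 0, 104], [0, 0, 0]], [44, [1, 0, 105], [0, 0, 0]], [44, [1, 0, 106], [0, 0, 0]], [44, [1, 0, 106], [0, 0, 0]]]}}

```text
t: 28.48
position: [0.5788, 0.281, 0.0407]
eef_rot: [1.0, -0.0, 0.001, -0.0]
contact_force: [-1.1, -0.7, 6.8]
width: 0.047
```

>>> {"op": "play_rows", "data": {"rows": [[48, [0, 0, 0], [0, 0, 0]], [51, [0, 0, 0], [0, 0, 0]], [55, [0, 0, 0], [0, 0, 0]], [62, [0, 0, 0], [0, 0, 0]], [68, [0, 0, -1], [0, 0, 0]], [72, [0, 0, -2], [0, 0, 0]], [72, [0, 0, -15], [0, 0, 0]], [72, [0, 0, -45], [0, 0, 0]], [72, [0, 0, -80], [0, 0, 0]], [85, [0, 0, -115], [0, 0, 0]], [85, [0, 0, -140], [0, 0, 0]], [85, [0, 0, -150], [0, 0, 0]]]}}

```text
t: 29.48
position: [0.5796, 0.2819, 0.1951]
eef_rot: [1.0, -0.0, 0.003, -0.002]
contact_force: [0.5, 0.7, 0.2]
width: 0.0851
```

>>> {"op": "play_rows", "data": {"rows": [[85, [-15, 30, 0], [0, 0, 0]], [85, [-35, 60, 0], [0, 0, 0]], [85, [-55, 90, 0], [0, 0, 0]], [85, [-75, 120, 0], [0, 0, 0]], [85, [-95, 150, 0], [0, 0, 0]], [85, [-115, 180, 0], [0, 0, 0]], [85, [-135, 205, 0], [0, 0, 0]], [85, [-150, 225, 0], [0, 0, 0]], [85, [-160, 240, 0], [0, 0, 0]], [85, [-160, 240, 0], [0, 0, 0]], [85, [-160, 240, 0], [0, 0, 0]], [85, [-160, 240, 0], [0, 0, 0]]]}}

```text
t: 30.48
position: [0.4185, 0.0413, 0.1898]
eef_rot: [1.0, -0.0, 0.001, -0.0]
contact_force: [-0.5, 1.4, 0.9]
width: 0.0851
```

```bash
python3 w.py
python3 -c "
from h import *
t=snap('top','t11.png')
c=t['image'][120:310,160:430];cv2.imwrite('pics/t11c.png',cv2.resize(c,None,fx=2.9,fy=2.9))
t=snap('scene','s11.png')
c=t['image'][125:305,140:425];cv2.imwrite('pics/s11c.png',cv2.resize(c,None,fx=2.8,fy=2.8))
"
```

```text
30.48 [0.4185 0.0413 0.1898] [[1.0, -0.0, 0.001], [-0.0, -1.0, 0.0], [0.001, -0.0, -1.0]] 0.0851 [-0.5  1.4  0.9]
```

View pics/t11c.png

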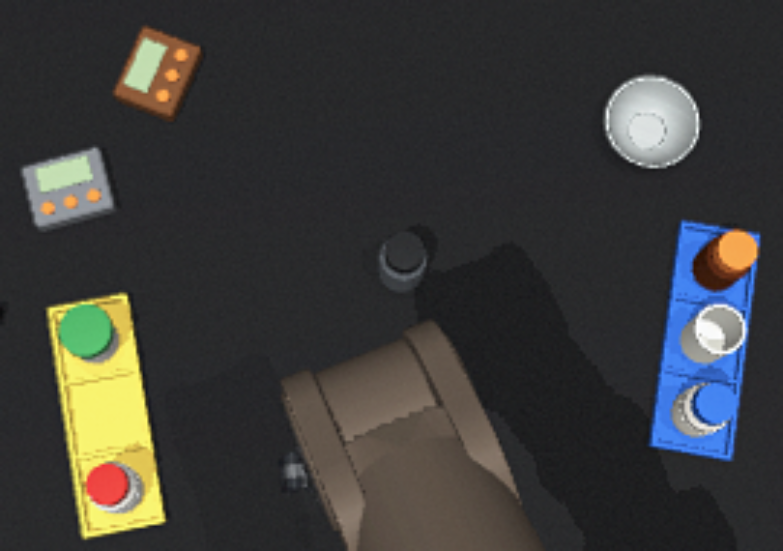

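View pics/s11c.png

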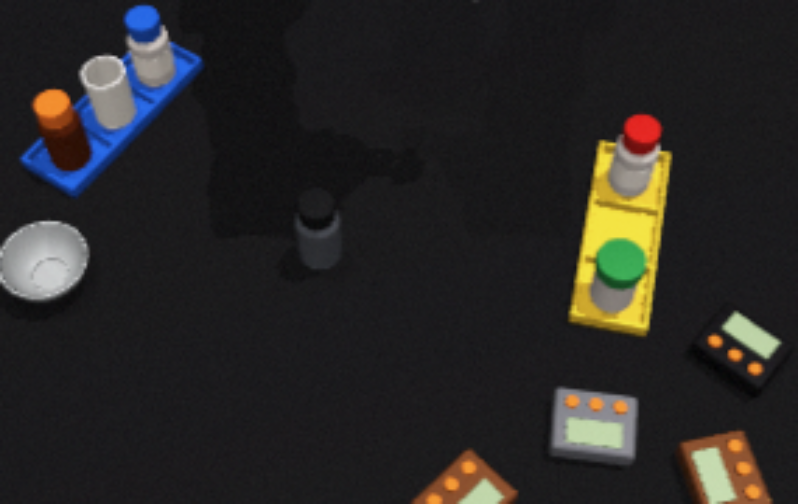

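Both views agree. In the top crop: amber (738,250), beaker (720,330), blue (714,402), jar (87,330) and red (108,485) all stand upright in their own compartments. Grey, dish and timer haven't moved.

```bash
python3 -c "
from rig import ctrl
print(ctrl.sign_off())"
```

```text
the job is handed in; nothing more can be done
None
```

Both kits are made up and the job is handed in, at about 30.6 s on the robot's clock (limit 120 s).

- **Blue tray:** the blue-capped bottle is in the near compartment, the beaker in the middle and the amber bottle in the far one.
- **Yellow tray:** the red-capped bottle is in the near compartment and the green-lidded jar in the far one.

I lowered each thing until the wrist sensed the tray floor, then released it. The highest force I read at the ends of moves was about 25 N, when setting down the blue-capped bottle.

The last top and scene pictures show all five upright in compartments of their own. The grey bottle, dish and timer are where they started, and the open gripper is clear of everything. The two cameras' positions differed by 3–5 mm at most, and checks with the wrist camera by about the same. No check failed.

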